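# Syrup pot onto the warming plate by its bail, dial to the third click

## Task

Warm the syrup: the bail of the lidded steel pot is folded down against its side, so raise it upright first, then lift the pot by the bail and set it down centred on the round plate of the electric warmer, without tipping it on the way, and let go with the bail left standing. Only then turn the warmer's dial clockwise from off to its third click. Leave the other things on the table where they are.

Things in the scene. Friction and masses are not known exactly. Their poses are not given: they have to be found in the camera images.
- pot: Lidded steel pot, 100 mm diameter (104 over the lid's edge), flat bottom, lid edge 94 mm up, lid knob 20 mm wide up to 110 mm; the lid stays on. Full, 0.4 to 0.7 kg. Origin: centre of the underside; z up, y along the bail's pivot line (pivots 78 mm up, at y = +-58 mm). It starts upright on the table, bail folded down on its -x side, which faces roughly towards the robot.
- bail: The pot's bail of 4.4 mm steel wire, arms 116 mm apart. Origin: middle of the pivot line; z points from there to the middle of the hand grip, 70 mm away; y along pivots and grip. Folded, z points outwards and 10 to 20 degrees below level. Upright, z points straight up. It can swing over to the other side. Light pivot friction (0.03 N m) holds it wherever it is left; pushed hard, it shoves the pot.
- bail_grip (a point): Centre of the bail's dark wooden hand grip, a round bar 12 mm in diameter, 52 mm long along its y; axes as bail. Folded, its underside is 48 to 60 mm above the table and it stands only 10 to 13 mm off the pot's wall: no finger fits between from above, it must be caught from below. Moving it takes about 0.6 N. Upright, it is 148 mm above the pot's bottom.
- warmer: Electric warming plate, fixed on the table: aluminium housing 270 mm (x) by 220 mm (y), deck 52 mm high; round dark plate, 150 mm diameter, towards its back (+x, centre 45 mm from the origin); black dial on the deck at its front (-x), 140 mm from the plate's centre. Origin: centre of the housing's underside; z up; the front (-x) faces roughly towards the robot.
- plate_top (a point): Centre of the top face of the warmer's round plate (75 mm radius, 62 mm above the table); axes as warmer.
- dial_grip (a point): On the dial's vertical axis, 73 mm above the table. The dial has a round skirt, 48 mm diameter, its top 60 mm above the table, and on it an upright bar grip 44 mm long, 12 mm wide, from 60 to 82 mm above the table. The point turns with the dial; its x runs along the bar to the pointer end. At off the pointer faces the plate.
- dial (a joint): Dial angle in rad: 0 at off (where it starts), growing clockwise seen from above, to 4.71. It clicks into a notch every 45 degrees (0.785 rad), six clicks in all; the third is at 2.36. Passing the hump between two notches takes about 0.06 N m; let go between notches, it snaps into the nearer one.
- creamer: Bystander: white ceramic creamer, 68 mm diameter, 78 mm high, handle to +x; origin at the centre of its underside.
- egg_cup: Bystander: yellow egg cup, 50 mm diameter, 55 mm high; origin at the centre of its underside.
- teaspoon: Bystander: steel teaspoon, 140 mm long along its x, lying on the table; origin below its middle.
- sugar_shaker: Bystander: glass sugar shaker with steel top, 72 mm diameter, 142 mm high; origin at the centre of its underside.
- coasters: Bystander: stack of black round coasters, 94 mm diameter, 30 mm high; origin at the centre of its underside.
- mug: Bystander: blue mug, 80 mm diameter, 92 mm high, handle to +y; origin at the centre of its underside.
Mind the look-alikes: they are no part of the job. Of the things like the pot, leave any that is purple or yellow; of the rest the smaller one is meant.

How it is judged (in metres and radians):
On the way, in this order (a step that is already met when the one before it is completed fails the run):
1. the bail stands upright (within 23 degrees) while the pot still stands on the table (angle between bail's own z axis and vertical below 0.4 rad and height (world z) of pot below 0.006 m and angle between pot's own z axis and vertical below 0.06 rad), for 0.2 s.
2. the pot hangs clear of the table by its bail in the fingers (height (world z) of pot above 0.03 m and contact force between the fingers and bail above 1 N and angle between bail's own z axis and vertical below 0.4 rad), for 0.2 s.
3. the pot stands let go on the warmer's plate, centred within 22 mm, bail standing, dial still at off (horizontal distance between pot and plate_top below 0.022 m and z of pot in the frame of plate_top between -0.005 and 0.005 m and angle between pot's own z axis and vertical below 0.06 rad and angle between bail's own z axis and vertical below 0.4 rad and contact force between the fingers and pot below 0.1 N and linear speed of pot below 0.02 m/s and value of joint dial below 0.4 rad), for 0.3 s.
At the end, for the whole second after the job is handed in: The pot stands upright and at rest on the warmer's plate, its centre within 22 mm of the plate's centre, the bail left standing within 23 degrees of upright, nothing touched, and the dial resting in its third click (2.36 rad, within 0.2) (horizontal distance between pot and plate_top below 0.022 m and z of pot in the frame of plate_top between -0.005 and 0.005 m and angle between pot's own z axis and vertical below 0.06 rad and angle between bail's own z axis and vertical below 0.4 rad and contact force between the fingers and pot below 0.1 N and linear speed of pot below 0.02 m/s and value of joint dial between 2.156 and 2.556 rad and velocity of joint dial below 0.1 rad/s).
It fails at once if the pot is tipped more than 34 degrees (angle between pot's own z axis and vertical above 0.6 rad).
It fails at once if a bystander is moved more than 30 mm (distance of any of creamer, egg_cup, teaspoon, sugar_shaker, coasters, mug from where it was at the start of the episode above 0.03 m).
It also fails if it takes over 72 s, if anything falls off the work surface, if the arm or the gripper's body presses on something with over 40 N, if the wrist force passes 120 N, or if a joint passes its speed limit or range.

## Robot

A 6-joint arm with a two-finger parallel gripper is mounted at the origin on the work surface. World frame = base frame: x ahead of the robot, y to its left, z up, the work surface at z = 0. Lengths are in mm, angles in rad, forces in N, time in s.
With the tool pointing down it reaches from about 225 to 875 mm from the base axis. Payload 3.4 kg.
Tool frame: the origin (TCP) lies at the very end of the fingers, on their centre line; the grasp point (between the pads) lies 19 mm behind it (robot.pinch_z is the distance from the TCP to the grasp point, in mm); z points along the fingers, y is the direction in which the jaws open and shut (so a half turn about z gives the same grasp; the last joint's range is limited). The gripper opens to 85 mm and grips with 20 to 120 N. Pads are 22 mm wide; open, the fingers measure 114 mm over their backs; the gripper's body (76 mm by 85 mm) begins 54 mm behind the grasp point. The pads swing forward as they close: fully open they stand 13 mm farther back than shut.
Start: joints at [-1.438, 0.276, 1.505, -0, 1.361, -0.121], TCP at [144.37, -556.615, 231.328] pointing down, gripper open.
Joint ranges: [-2.89, 2.89], [-0.75, 2.08], [0.22, 2.7], [-1.18, 4.32], [0.11, 2.71], [-2.7, 2.7]. Speed limits (rad/s): [2.57, 2.57, 3.14, 3.14, 3.14, 3.14].

## Interface

Orientations are given as a unit quaternion [w, x, y, z].
In Python, from bench import robot, readout, viewer gives the robot as it stands. The module is installed in compiled form; this text tells all that it offers. Calls block until the motion is done:
- robot.goto(position, orientation): joint-space move of the TCP to a pose.
- robot.move_straight(position, frame=None, velocity=150, f_stop=None): straight line of the TCP; frame=None keeps the orientation; velocity is the mean speed in mm/s. With f_stop (N) it stops when the force on the tool has changed by that much, and returns True; else False.
- robot.move_joints(angles): joint-space move.
- robot.set_gripper(opening): opening from 0.0 (shut) to 1.0 (fully open); the grip force is fixed at half the most; returns when the fingers have stopped.
- robot.dwell(seconds).
- robot.solve_ik(position, orientation): joint angles nearest the present ones, or None.
- readout.observe(): the state.
- viewer.read_camera(name): name is "side" or "top" or "wrist"; returns (picture, depth): 384x512x3 uint8, red, green, blue; 384x512 float32, mm along the optical axis (not along the pixel's ray), 0 where there is no reading.
- viewer.calibration(name): a dict with "fx", "fy", "cx", "cy" (pixels), "rvec" (rotation vector, rad) and "tvec" (3), from world to camera coordinates, as OpenCV has them; the wrist camera has in their place "tool_from_camera" (4x4, takes a point from camera to tool coordinates, whose origin is the TCP and whose axes are the flange's). Camera axes: x right, y down, z forward; pixel columns grow to the right and rows downward; lengths in mm; the calibration is good to about 2 mm. A picture is of the moment at which its call begins: read the wrist's pose just before it. calibration takes no time and is no camera call.
A pose or a line that the arm cannot do raises robot.IKError and nothing moves.
- robot.job_done(): hands the job in, once; it reports no verdict.
The state is a dict: "clock": time; "joints": joint angles; "qd": joint speeds; "effort": joint torques, N m; "position": TCP position; "eef_rot": TCP orientation; "contact_force": force on the tool from outside, world axes, zero at the start; "wrist_torque": the same for the moment, N m; "grip_width": opening from 0.0 (shut) to 1.0 (fully open).
Only numpy, scipy, OpenCV 4.12 (cv2) and the standard library are available. Lean on these libraries where they do the work, as an engineer would, in place of code of your own. Each camera call takes 0.05 s, during which the arm holds its last target. There are 200 camera calls.

## Working session

There is one attempt and no reset: what is moved stays moved. The work goes in short steps, each a Python script; the robot and the scene stay as the last script left them, time stands still between calls to the robot, and variables do not carry over. Pictures are saved under pics/ and viewed, about 8 in all and at most 12, crops included, and the job is handed in when it is done.

```bash
mkdir -p pics; cat > h.py <<'E'
import numpy as np, cv2
from bench import robot, readout, viewer
from scipy.spatial.transform import Rotation as R
def cam(n):
    s=readout.observe(); p,d=viewer.read_camera(n); c=viewer.calibration(n)
    if 'rvec' in c:
        Rm=cv2.Rodrigues(np.array(c['rvec'],float))[0]; t=np.array(c['tvec'],float).ravel()
        T=np.eye(4); T[:3,:3]=Rm.T; T[:3,3]=-Rm.T@t
    else:
        q=s['eef_rot']; W=np.eye(4); W[:3,:3]=R.from_quat([q[1],q[2],q[3],q[0]]).as_matrix(); W[:3,3]=s['position']
        T=W@np.array(c['tool_from_camera'])
    return p,d,c,T
def cloud(d,c,T):
    v,u=np.mgrid[:d.shape[0],:d.shape[1]]
    P=np.stack([(u-c['cx'])/c['fx']*d,(v-c['cy'])/c['fy']*d,d],-1)@T[:3,:3].T+T[:3,3]
    P[d<=0]=np.nan; return P
def ray(c,T,u,v,z):
    r=T[:3,:3]@np.array([(u-c['cx'])/c['fx'],(v-c['cy'])/c['fy'],1]); return T[:3,3]+r*(z-T[2,3])/r[2]
def save(n,p): cv2.imwrite('pics/'+n,p[...,::-1])
def quat(z,y):
    z=np.array(z,float);z/=np.linalg.norm(z); y=np.array(y,float); y-=z*(y@z); y/=np.linalg.norm(y)
    q=R.from_matrix(np.c_[np.cross(y,z),y,z]).as_quat(); return [q[3],q[0],q[1],q[2]]
E
python3 - <<'E'
from h import *
for n in ('top','side'):
    p,d,c,T=cam(n); save(n+'0.png',p); np.savez(n+'0.npz',p=p,d=d,T=T,K=[c['fx'],c['fy'],c['cx'],c['cy']]); print(n,T.round(2).tolist(),(d>0).mean())
print(readout.observe())
E
```

```text
top [[0.03, -1.0, 0.08, 390.58], [-1.0, -0.03, 0.0, -17.94], [-0.0, -0.08, -1.0, 1465.96], [0.0, 0.0, 0.0, 1.0]] 0.9960886637369791
side [[-1.0, -0.02, 0.06, 451.01], [-0.07, 0.53, -0.85, 979.82], [-0.02, -0.85, -0.53, 689.39], [0.0, 0.0, 0.0, 1.0]] 0.9960581461588541
{'clock': 0.1, 'joints': array([-1.43801176e+00,  2.76560641e-01,  1.50602879e+00,  2.51634081e-06,
        1.36066463e+00, -1.20981028e-01]), 'qd': array([ 3.48077425e-04, -3.27429455e-03, -5.03823889e-03, -7.25396166e-04,
       -4.31180893e-04,  3.54837938e-05]), 'effort': array([ 2.63760348e-04, -4.17701268e+01, -2.46405780e+01, -2.38108260e-04,
        5.77310566e-03, -9.42040259e-07]), 'position': array([ 144.29824291, -556.11813906,  230.50084954]), 'eef_rot': array([-8.30696235e-04,  9.91960862e-01,  1.26542314e-01, -3.67233771e-06]), 'contact_force': array([-4.43757406e-01, -7.49102091e-01, -3.05044659e-04]), 'wrist_torque': array([ 0.01649472, -0.00173709,  0.03015597]), 'grip_width': 0.9984428424740553}
```

View pics/top0.png

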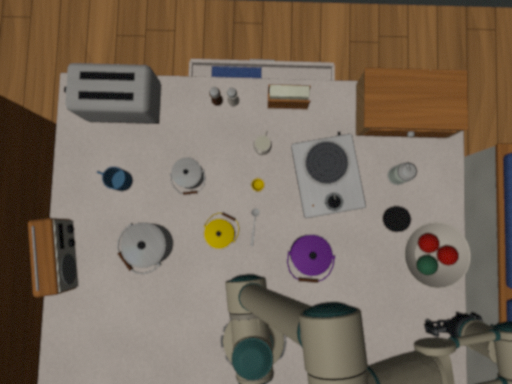

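View pics/side0.png

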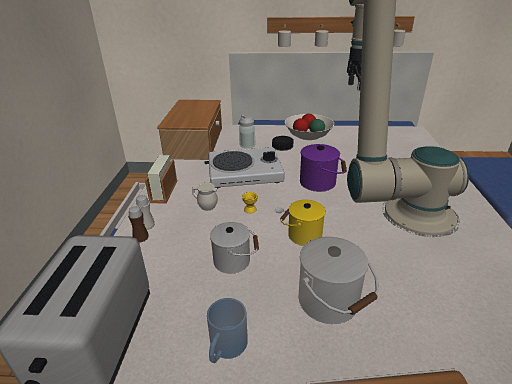

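Top view: the small steel pot (target) is at (187,174), grip at ~(190,192); the plate is at (327,162), dial at (333,201). Purple, yellow and the big steel pot are decoys. Now I'll measure the positions.

```bash
python3 - <<'E'
from h import *
D={}
for n in ('top','side'):
    z=np.load(n+'0.npz'); K=z['K']; c=dict(fx=K[0],fy=K[1],cx=K[2],cy=K[3]); D[n]=(z['p'],cloud(z['d'],c,z['T']),c,z['T'])
p,P,c,T=D['top']
print('fx',c)
def box(u0,u1,v0,v1):
    m=np.zeros(p.shape[:2],bool); m[v0:v1,u0:u1]=1; return m
def mec(m,z,name):
    u=np.argwhere(m)[:,::-1].astype(np.float32); (x,y),r=cv2.minEnclosingCircle(u); e=cv2.fitEllipse(cv2.findContours(m.astype(np.uint8),0,1)[0][0]) if 0 else None
    C=ray(c,T,x,y,z); mu=u.mean(0); print(name,len(u),'circ',C.round(1),'mean',ray(c,T,*mu,z).round(1),'r',(r*(T[2,3]-z)/c['fx']).round(1),'z',np.nanmedian(P[...,2][m]).round(1))
Z=P[...,2]
mec(box(165,208,150,189)&(Z>85)&(Z<105),94,'lid')
mec(box(165,208,150,189)&(Z>104),110,'knob')
g=p.astype(int).sum(-1)
mec(box(300,353,135,190)&(g<200)&(Z>50),62,'plate')
mec(box(318,350,188,215)&(g<160)&(Z>48),65,'dial')
mec(box(318,350,188,215)&(Z>70),80,'dialbar')
m=box(285,370,130,222)&(Z>45)&(Z<58); cnt=max(cv2.findContours(m.astype(np.uint8),0,2)[0],key=cv2.contourArea); r=cv2.minAreaRect(cnt)
print('deck',[ray(c,T,*q,52).round(1)[:2].tolist() for q in cv2.boxPoints(r)])
for n,(u0,u1,v0,v1) in dict(top=(175,210,185,200),side=(245,265,230,255)).items():
    q,Q,cc,TT=D[n]; b=np.zeros(q.shape[:2],bool); b[v0:v1,u0:u1]=1; q=q.astype(int)
    b&=(q[...,0]>q[...,2]*1.5+5)&(q.sum(-1)<300); X=Q[b]; print(n,'grip',len(X),np.nanmedian(X,0).round(1),np.nanmin(X,0).round(1),np.nanmax(X,0).round(1))
    k=X-np.nanmean(X,0); k=k[~np.isnan(k).any(1)]; print(np.linalg.svd(k)[2][0].round(2)); uv=np.argwhere(b)[:,::-1].mean(0); print(ray(cc,TT,*uv,60).round(1))
# inventory of heights near pot
for nm,bb in dict(mug=(95,135,162,195),yellow=(200,243,208,252),cream=(250,275,130,156),egg=(248,268,174,196),big=(112,172,218,275),spoon=(245,262,205,248)).items():
    m=box(*bb)&(Z>(8 if nm!='spoon' else 2)); X=P[m]; print(nm,np.nanmin(X,0).round(),np.nanmax(X,0).round())
big=lambda n,a,s: save(n,cv2.resize(a,None,fx=s,fy=s,interpolation=cv2.INTER_CUBIC))
a=p[140:220,150:250]; b=p[120:230,280:370]
big('c1.png',np.hstack([cv2.resize(a,(400,320)),cv2.resize(b,(262,320))]),1)
E
```

```text
fx {'fx': np.float64(405.6267505271627), 'fy': np.float64(405.6267505271627), 'cx': np.float64(260.553377258636), 'cy': np.float64(194.72517460265897)}
lid 692 circ [577.  243.2  94. ] mean [577.7 244.6  94. ] r 52.9 z 97.3
knob 47 circ [573.5 243.7 110. ] mean [579.6 244.8 110. ] r 42.5 z 106.9
plate 1242 circ [ 629.9 -238.2   62. ] mean [ 629.9 -238.2   62. ] r 69.2 z 61.9
dial 114 circ [ 492.9 -265.9   65. ] mean [ 492.  -265.5   65. ] r 21.1 z 61.9
dialbar 50 circ [ 493.1 -261.9   80. ] mean [ 494.5 -265.5   80. ] r 21.1 z 80.8
deck [[695.0, -112.4], [742.2, -328.9], [477.9, -380.0], [432.0, -166.8]]
top grip 10 [510.9 235.1  65.3] [506.4 220.6  58.5] [511.9 252.8  71.3]
[-0.18  0.96  0.21]
[509.9 237.4  60. ]
side grip 49 [510.2 239.9  65.1] [502.2 211.6  60.5] [518.1 262.7  68.3]
[-0.15  0.99 -0.01]
[510.7 233.1  60. ]
mug [511. 450.   8.] [610. 556.  99.]
yellow [322.  51.   8.] [455. 181. 116.]
cream [653. -44.  10.] [738.  21.  89.]
egg [522. -23.   9.] [568.  23.  62.]
big [219. 293.   8.] [404. 504. 164.]
spoon [325. -18.   2.] [476.  43.  15.]
```

View pics/c1.png

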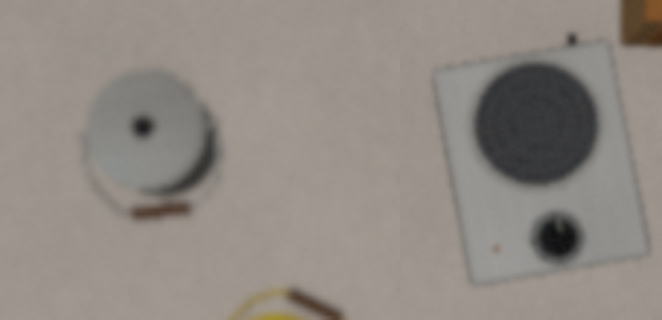

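Pot at about (577,244.5), yaw ≈8°. Grip at (511,235,60). Plate at (630,-238), dial at (493,-265.7), warmer yaw ≈11.4°, all consistent with the 140 mm spacing. I'll check that the planned raising arc is reachable before moving.

```bash
cat >> h.py <<'E'
POT=np.array([577,244.5,0]); YAW=np.radians(8)
ex=np.array([np.cos(YAW),np.sin(YAW),0]); ey=np.array([-ex[1],ex[0],0]); ez=np.array([0,0,1.])
def hook(phi,th,off,tip=15):
    phi,th=np.radians([phi,th]); g=POT+78*ez+70*(-np.cos(phi)*ex+np.sin(phi)*ez)
    n=np.sin(th)*ex+np.cos(th)*ez; d=np.cos(th)*ex-np.sin(th)*ez
    return g-off*n+tip*d, d
E
python3 - <<'E'
from h import *
c=viewer.calibration('wrist'); print(np.array(c['tool_from_camera']).round(2).tolist())
for s in (1,-1):
  for phi,th,off,tip in [(-15,40,23,-80),(-15,40,23,15),(-15,40,17,15),(0,40,17,15),(30,45,17,15),(60,52,17,15),(86,60,17,15)]:
    p,d=hook(phi,th,off,tip); j=robot.solve_ik(p,quat(d,s*ey)); print(s,phi,p.round(),None if j is None else np.round(j,2))
  for q in ([577,245,129],[577,245,260],[630,-238,260],[630,-238,192]):
    j=robot.solve_ik(q,quat([0,0,-1],s*ex)); print('carry',q,None if j is None else np.round(j,2))
  for a in (11.4,-33,-78,-123.6):
    w=np.radians(a); j=robot.solve_ik([492.8,-265.7,64],quat([0,0,-1],s*np.array([-np.sin(w),np.cos(w),0]))); print('dial',a,None if j is None else np.round(j,2))
E
```

```text
[[-0.0, -0.96, -0.27, 68.64], [1.0, -0.0, 0.0, 0.55], [-0.0, -0.27, 0.96, -142.91], [0.0, 0.0, 0.0, 1.0]]
1 -15 [435. 225.  94.] [0.58 0.25 2.57 3.76 0.59 1.33]
1 -15 [507. 235.  33.] [0.47 0.49 2.51 3.52 0.74 1.5 ]
1 -15 [511. 235.  37.] [0.47 0.47 2.5  3.53 0.72 1.49]
1 0 [508. 235.  55.] [0.47 0.42 2.49 3.57 0.65 1.44]
1 30 [516. 236.  90.] [0.44 0.27 2.36 3.86 0.32 1.09]
1 60 [538. 239. 116.] [ 0.4   0.21  2.19 -1.    0.19 -0.37]
1 86 [565. 243. 126.] [ 0.36  0.23  2.01 -0.28  0.4  -1.13]
carry [577, 245, 129] [ 0.29  0.42  1.54 -0.    1.18  0.15]
carry [577, 245, 260] [ 0.29  0.34  1.34 -0.    1.46  0.15]
carry [630, -238, 260] [-0.46  0.41  1.22 -0.    1.5  -0.6 ]
carry [630, -238, 192] [-0.46  0.45  1.34 -0.    1.36 -0.6 ]
dial 11.4 [-0.62  0.4   1.78 -0.    0.97 -2.39]
dial -33 [-0.62  0.4   1.78 -0.    0.97 -1.61]
dial -78 [-0.62  0.4   1.78 -0.    0.97 -0.83]
dial -123.6 [-0.62  0.4   1.78 -0.    0.97 -0.03]
-1 -15 [435. 225.  94.] [ 0.58  0.25  2.57  3.76  0.59 -1.81]
-1 -15 [507. 235.  33.] [ 0.47  0.49  2.51  3.52  0.74 -1.64]
-1 -15 [511. 235.  37.] [ 0.47  0.47  2.5   3.53  0.72 -1.65]
-1 0 [508. 235.  55.] [ 0.47  0.42  2.49  3.57  0.65 -1.7 ]
-1 30 [516. 236.  90.] [ 0.44  0.27  2.36  3.86  0.32 -2.05]
-1 60 [538. 239. 116.] None
-1 86 [565. 243. 126.] [ 0.36  0.23  2.01 -0.28  0.4   2.02]
carry [577, 245, 129] None
carry [577, 245, 260] None
carry [630, -238, 260] [-0.46  0.41  1.22 -0.    1.5   2.54]
carry [630, -238, 192] [-0.46  0.45  1.34 -0.    1.36  2.54]
dial 11.4 [-0.62  0.4   1.78 -0.    0.97  0.75]
dial -33 [-0.62  0.4   1.78 -0.    0.97  1.53]
dial -78 [-0.62  0.4   1.78 -0.    0.97  2.31]
dial -123.6 None
```

```bash
python3 - <<'E'
from h import *
for th in (30,35):
  for phi,off,tip,dz in [(-15,23,-60,200),(-15,23,-60,0),(-15,23,15,0),(-15,17,15,0),(0,17,15,0),(30,17,15,0),(60,17,15,0),(86,17,15,0),(86,17,-60,0)]:
    p,d=hook(phi,th,off,tip); p=p+[0,0,dz]; j=robot.solve_ik(p,quat(d,-ey)); print(th,phi,p.round(),None if j is None else np.round(j,2))
E
```

```text
30 -15 [447. 226. 270.] None
30 -15 [447. 226.  70.] None
30 -15 [512. 235.  32.] [ 0.51  0.71  2.63  3.48  1.23 -1.5 ]
30 -15 [514. 236.  38.] [ 0.51  0.68  2.62  3.48  1.2  -1.51]
30 0 [512. 235.  56.] [ 0.51  0.61  2.61  3.5   1.12 -1.54]
30 30 [521. 237.  91.] [ 0.5   0.47  2.55  3.53  0.94 -1.62]
30 60 [547. 240. 116.] [ 0.47  0.39  2.47  3.55  0.78 -1.7 ]
30 86 [577. 244. 126.] [ 0.44  0.37  2.4   3.55  0.7  -1.73]
30 86 [512. 235. 163.] [ 0.51  0.22  2.47  3.69  0.64 -1.84]
35 -15 [448. 226. 275.] None
35 -15 [448. 226.  75.] [ 0.59  0.43  2.65  3.61  0.9  -1.6 ]
35 -15 [509. 235.  32.] [ 0.49  0.59  2.58  3.49  0.98 -1.56]
35 -15 [513. 235.  37.] [ 0.49  0.57  2.56  3.49  0.95 -1.58]
35 0 [510. 235.  55.] [ 0.49  0.5   2.55  3.52  0.87 -1.61]
35 30 [519. 236.  90.] [ 0.48  0.38  2.49  3.58  0.71 -1.71]
35 60 [545. 240. 116.] [ 0.45  0.32  2.41  3.62  0.58 -1.8 ]
35 86 [575. 244. 125.] [ 0.43  0.32  2.34  3.63  0.51 -1.84]
35 86 [514. 236. 168.] [ 0.49  0.15  2.39  3.87  0.43 -2.05]
```

```bash
python3 - <<'E'
from h import *
pre,d=hook(-15,35,23,-60); q=quat(d,-ey)
robot.set_gripper(0)
robot.move_joints([-1.438,-0.3,1.6,0,1.36,-0.12])
robot.move_joints([0.58,-0.3,2.0,2.0,1.0,-1.0]); print(readout.observe()['position'])
for z in (170,150,130,115,100):
    j=robot.solve_ik(pre+[0,0,z-75],q)
    print(z,None if j is None else np.round(j,2))
    if j is not None: break
robot.move_joints([0.59,j[1]-0.3,j[2]-.2,j[3],j[4],j[5]]); s=readout.observe(); print(s['position'],s['clock'])
p,dd,c,T=cam('side'); save('s1.png',p)
E
```

```text
[173.9693158  529.89041901 725.42220115]
170 [ 0.59  0.08  2.48  4.01  0.48 -2.11]
[482.81964526 251.26633477 446.09635338] 6.9917
```

View pics/s1.png

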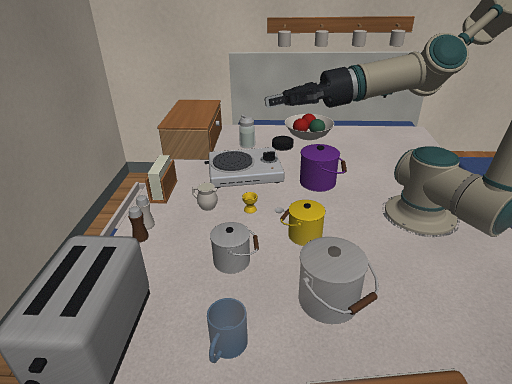

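The gripper is high and clear, and the pot at (230,248) is untouched. Next, descend, slip under the grip and raise the bail in an arc.

```bash
python3 - <<'E'
from h import *
pre,d=hook(-15,35,23,-60); q=quat(d,-ey)
robot.move_joints(robot.solve_ik(pre+[0,0,95],q))
print(robot.move_straight(pre,velocity=120,f_stop=8), readout.observe()['contact_force'])
print(robot.move_straight(hook(-15,35,24,13)[0],velocity=80,f_stop=4), readout.observe()['contact_force'].round(2),readout.observe()['clock'])
p,dd,c,T=cam('side'); save('s2.png',cv2.resize(p[180:320,180:380],(800,560)))
E
```

```text
False [-0.16988169  0.03872021 -0.48000353]
True [1.63 0.39 0.46] 9.5833
```

View pics/s2.png

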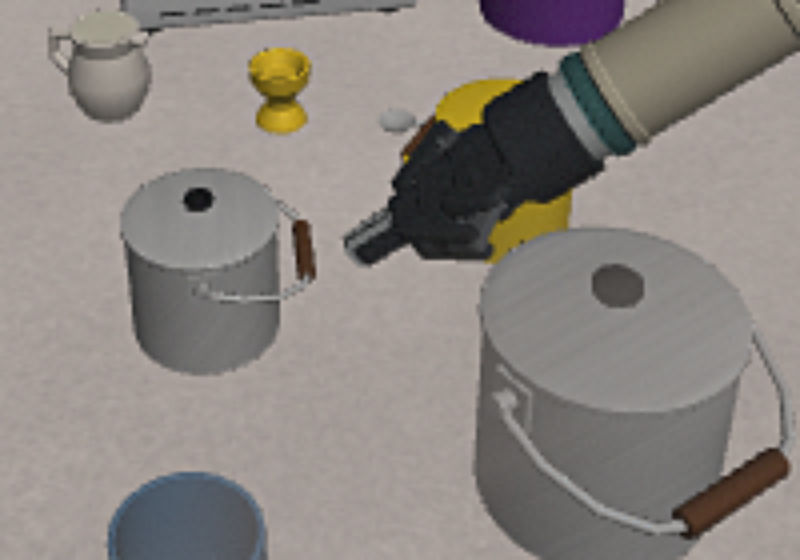

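The fingers are still short of the grip (grip at about (304,250) in this crop). The stop was probably an inertial false trigger, so I'll continue, then push through the arc.

```bash
python3 - <<'E'
from h import *
o=lambda:(readout.observe()['position'].round(1),readout.observe()['contact_force'].round(2),round(readout.observe()['clock'],1))
print(o())
r=robot.move_straight(hook(-15,35,24,13)[0],velocity=60,f_stop=8); print(r,o())
if not r:
  for phi in (-15,0,20,40,60,75,84):
    p,d=hook(phi,35,17,13); r=robot.move_straight(p,velocity=60,f_stop=10); print(phi,r,o())
    if r: break
p,dd,c,T=cam('side'); save('s3.png',cv2.resize(p[180:320,180:380],(800,560)))
E
```

```text
(array([478.2, 231. ,  55. ]), array([1.97, 1.4 , 1.97]), 9.6)
False (array([506.6, 234.4,  32.4]), array([ 0.76, -0.24,  1.28]), 10.4)
-15 False (array([510.3, 235.1,  38.7]), array([-1.62, -0.25, -0.7 ]), 10.7)
0 False (array([507.8, 234.7,  56.4]), array([-2.68, -0.2 , -0.55]), 11.1)
20 False (array([513.5, 235.7,  81.1]), array([-0.74,  1.27,  0.51]), 11.7)
40 False (array([524.8, 237.1, 101.5]), array([ 0.1 , -0.31,  0.43]), 12.3)
60 False (array([543.1, 239.7, 117.1]), array([-0.17, -0.01,  0.09]), 12.8)
75 False (array([560.6, 242.2, 124.7]), array([-0.79,  0.39, -0.48]), 13.3)
84 False (array([571.3, 243.7, 126.6]), array([-0.41,  0.35,  1.01]), 13.6)
```

View pics/s3.png

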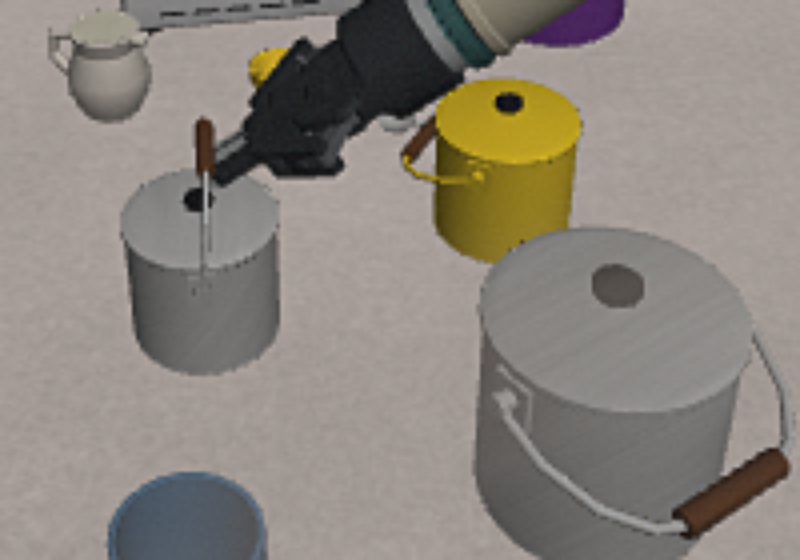

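The bail stands upright and the pot hasn't moved. Next, retract, re-measure the grip, then go over it.

```bash
python3 - <<'E'
from h import *
o=lambda:(readout.observe()['position'].round(1),readout.observe()['contact_force'].round(2),round(readout.observe()['clock'],1))
robot.move_straight(hook(84,35,19,-60)[0],velocity=120)
j=np.array(readout.observe()['joints']); j[1]-=0.4; j[2]-=.2; robot.move_joints(j); print(o())
for n in ('top','side'):
    p,dd,c,T=cam(n); P=cloud(dd,c,T); q=p.astype(int); d2=np.hypot(P[...,0]-577,P[...,1]-244.5)
    b=(q[...,0]>q[...,2]*1.5+5)&(q.sum(-1)<300)&(d2<60)&(P[...,2]>115)&(P[...,2]<175); X=P[b]
    print(n,len(X),np.median(X,0).round(1) if len(X) else '', X.min(0).round(),X.max(0).round()); uv=np.argwhere(b)[:,::-1].mean(0); print(ray(c,T,*uv,152).round(1))
q=quat([0,0,-1],ex)
robot.set_gripper(1)
robot.goto([540,240,330],q); robot.move_straight([577,244.5,210],velocity=200); print(o(),readout.observe()['joints'].round(2))
E
```

```text
(array([513.5, 237.1, 518.9]), array([-0.41, -0.2 , -0.66]), 15.7)
top 20 [570.  242.1 152.6] [567. 223. 148.] [575. 263. 159.]
[570.2 242.6 152. ]
side 53 [570.7 250.3 153.9] [562. 220. 150.] [578. 273. 157.]
[571.  247.1 152. ]
(array([577.4, 244.7, 211. ]), array([-0.27, -0.36,  0.9 ]), 20.6) [0.29 0.36 1.42 0.   1.35 0.15]
```

```bash
python3 - <<'E'
from h import *
o=lambda:(readout.observe()['position'].round(1),readout.observe()['contact_force'].round(2),round(readout.observe()['clock'],1))
print(robot.move_straight([575,244.5,130],velocity=100,f_stop=10),o())
robot.set_gripper(0); print(o(),readout.observe()['grip_width'])
robot.move_straight([576,244.5,175],velocity=50); robot.dwell(.4); print(o(),readout.observe()['grip_width'])
p,dd,c,T=cam('side'); save('s4.png',cv2.resize(p[160:300,160:360],(800,560)))
E
```

```text
False (array([575.6, 244.7, 130.8]), array([-0.34, -0.29,  0.87]), 21.5)
(array([574.9, 244.5, 130.2]), array([-0.05,  0.67,  2.3 ]), 22.2) 0.11998997074133234
(array([576. , 244.5, 174.8]), array([ 0.01,  0.6 , -5.57]), 23.7) 0.11322898072795161
```

View pics/s4.png

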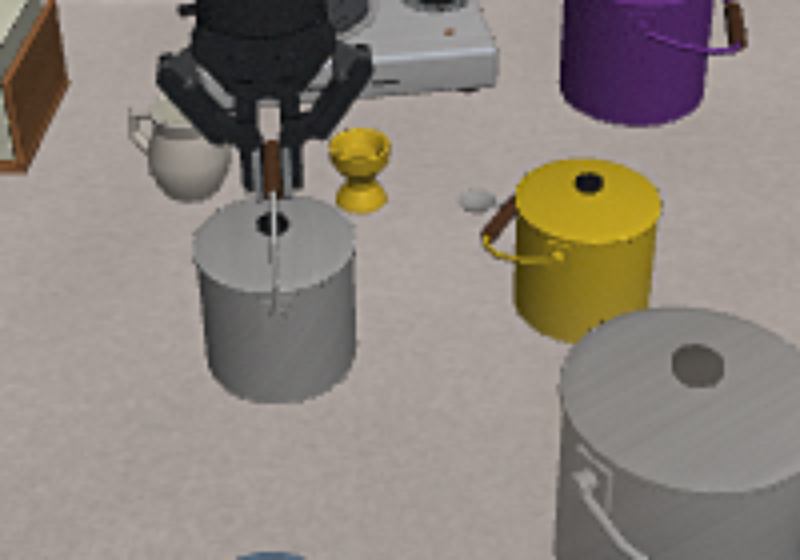

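Pot hangs upright. Carry it over the warmer, stop just above the plate and check the centring.

```bash
python3 - <<'E'
from h import *
o=lambda:(readout.observe()['position'].round(1),readout.observe()['contact_force'].round(2),round(readout.observe()['clock'],1))
robot.move_straight([576,244.5,270],velocity=80)
robot.move_straight([629,-238,270],velocity=90); robot.dwell(.3); print(o())
robot.move_straight([629,-238,204],velocity=50); robot.dwell(.3); print(o())
for n in ('top','side'):
    p,dd,c,T=cam(n); P=cloud(dd,c,T); d2=np.hypot(P[...,0]-630,P[...,1]+238); q=p.astype(int)
    m=(d2<62)&(abs(P[...,2]-165)<8)&(np.ptp(q,axis=-1)<30)&(q.sum(-1)>150); X=P[m]; 
    if m.sum()>20:
        h=cv2.convexHull(X[:,:2].astype(np.float32)); print(n,m.sum(),cv2.minEnclosingCircle(h),X.min(0).round(),X.max(0).round())
    save(n+'5.png',p)
save('c5.png',np.hstack([cv2.resize(cv2.imread('pics/top5.png')[110:230,270:390],(400,400)),cv2.resize(cv2.imread('pics/side5.png')[80:200,190:310],(400,400))])[...,::-1])
E
```

```text
(array([ 629., -238.,  270.]), array([-1.35,  0.39, -5.82]), 30.9)
(array([ 629.1, -238. ,  204.1]), array([-0.15, -0.03, -6.65]), 32.7)
top 168 ((626.5772705078125, -233.30165100097656), 55.212982177734375) [ 583. -288.  158.] [ 678. -178.  173.]
side 227 ((626.4759521484375, -232.01123046875), 55.154903411865234) [ 580. -287.  157.] [ 679. -177.  173.]
```

View pics/c5.png

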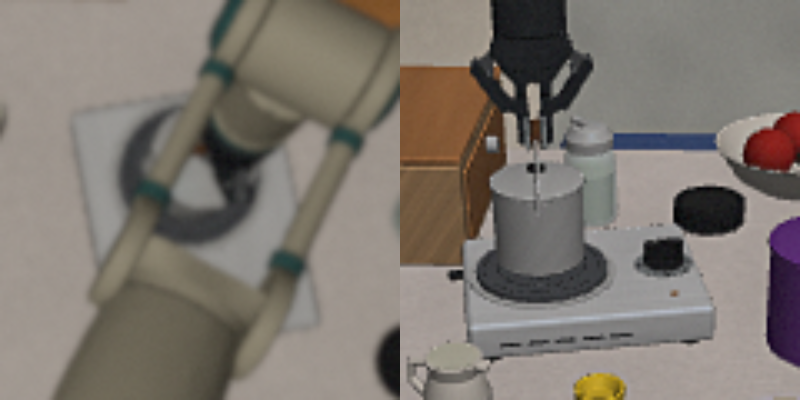

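The pot hovers centred over the plate, upright. Set it down and release.

```bash
python3 - <<'E'
from h import *
o=lambda:(readout.observe()['position'].round(1),readout.observe()['contact_force'].round(2),round(readout.observe()['clock'],1))
print(o())
print(robot.move_straight([629,-238,187],velocity=15,f_stop=4),o())
robot.dwell(.2); print(o())
robot.set_gripper(1); robot.dwell(.3); print(o())
robot.move_straight([629,-238,285],velocity=100); print(o())
j=np.array(readout.observe()['joints']); j[1]-=.35; robot.move_joints(j); robot.dwell(.2); print(o())
for n in ('top','side'):
    p,dd,c,T=cam(n); P=cloud(dd,c,T); d2=np.hypot(P[...,0]-630,P[...,1]+238); q=p.astype(int)
    m=(d2<75)&(abs(P[...,2]-156)<7)&(np.ptp(q,axis=-1)<30)&(q.sum(-1)>150); X=P[m]
    print(n,m.sum(),cv2.minEnclosingCircle(X[:,:2].astype(np.float32)),X.mean(0).round(1),X.min(0).round(),X.max(0).round())
    b=(q[...,0]>q[...,2]*1.5+5)&(q.sum(-1)<300)&(d2<60)&(P[...,2]>180); X=P[b]; print('grip',len(X),np.median(X,0).round(1) if len(X) else '')
    save(n+'6.png',p)
save('c6.png',np.hstack([cv2.resize(cv2.imread('pics/top6.png')[110:230,270:390],(400,400)),cv2.resize(cv2.imread('pics/side6.png')[80:200,190:310],(400,400))])[...,::-1])
E
```

```text
(array([ 629., -238.,  204.]), array([-0.22,  1.07, -5.93]), 32.8)
True (array([ 628.9, -238. ,  192.2]), array([0.58, 0.92, 6.23]), 33.5)
(array([ 628.9, -238. ,  192.2]), array([0.52, 0.7 , 7.33]), 33.8)
(array([ 627.3, -237.2,  189.2]), array([ 0.14, -1.26, -0.62]), 34.8)
(array([ 628.6, -237.8,  284.1]), array([ 1.07,  0.14, -0.78]), 35.9)
(array([ 548.1, -197.6,  501.4]), array([-0.59, -0.91,  0.14]), 37.0)
top 201 ((631.85205078125, -241.00819396972656), 55.26724624633789) [ 648.7 -213.4  158.3] [ 610. -296.  151.] [ 682. -186.  163.]
grip 4 [ 625.2 -220.7  212.8]
side 266 ((630.6312866210938, -234.5460205078125), 59.22824478149414) [ 627.8 -220.3  159. ] [ 581. -293.  149.] [ 681. -176.  163.]
grip 15 [ 628.  -226.1  215.9]
```

View pics/c6.png

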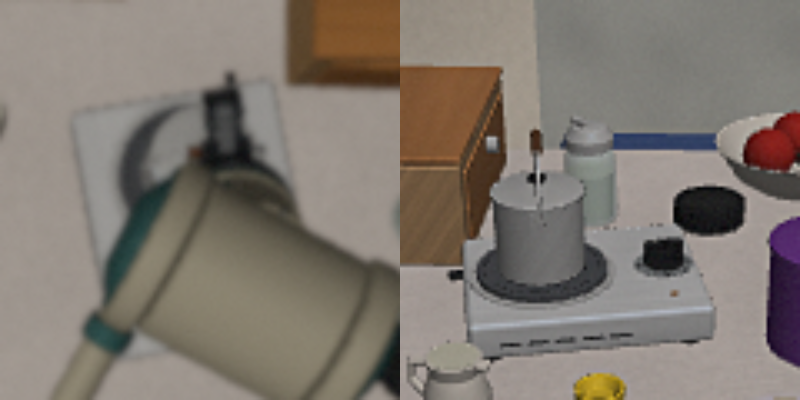

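Pot stands upright on the plate (lid circle centre within ~4 mm of the plate's centre) with the bail standing. Now the dial.

```bash
python3 - <<'E'
from h import *
o=lambda:(readout.observe()['position'].round(1),readout.observe()['contact_force'].round(2),readout.observe()['wrist_torque'].round(2),round(readout.observe()['clock'],1))
w=np.radians(11.4); q=quat([0,0,-1],[-np.sin(w),np.cos(w),0]); D=[492.8,-265.7]
robot.set_gripper(.5)
robot.goto(D+[270],q); print(o(),readout.observe()['joints'].round(2))
print(robot.move_straight(D+[110],velocity=120))
print(robot.move_straight(D+[65],velocity=40,f_stop=8),o())
robot.set_gripper(0); print(o(),readout.observe()['grip_width'])
j=np.array(robot.solve_ik(D+[65],q)); print(j.round(3))
for k in range(1,10):
    jj=j.copy(); jj[5]+=np.radians(15*k); robot.move_joints(jj)
    if k%3==0: print(k,o())
robot.dwell(.2); print(readout.observe()['joints'].round(3))
robot.set_gripper(.5); robot.dwell(.3)
robot.move_straight(D+[180],velocity=120); print(o())
j=np.array(readout.observe()['joints']); j[1]-=.5; j[0]+=.5; robot.move_joints(j); robot.dwell(.3); print(o())
for n in ('top','side'):
    p,dd,c,T=cam(n); P=cloud(dd,c,T); d2=np.hypot(P[...,0]-630,P[...,1]+238); q=p.astype(int)
    m=(d2<75)&(abs(P[...,2]-156)<7)&(np.ptp(q,axis=-1)<30)&(q.sum(-1)>150); X=P[m]
    print(n,m.sum(),cv2.minEnclosingCircle(X[:,:2].astype(np.float32)))
    b=(q[...,0]>q[...,2]*1.5+5)&(q.sum(-1)<300)&(d2<60)&(P[...,2]>180); X=P[b]; print('grip',len(X),np.median(X,0).round(1) if len(X) else '')
    m=(np.hypot(P[...,0]-493,P[...,1]+266)<35)&(P[...,2]>72); X=P[m]
    if len(X)>5: print('bar',len(X),X.mean(0).round(1),np.linalg.svd((X-X.mean(0))[:,:2])[2][0].round(2))
    save(n+'7.png',p)
save('c7.png',np.hstack([cv2.resize(cv2.imread('pics/top7.png')[120:220,280:380],(400,400)),cv2.resize(cv2.imread('pics/side7.png')[80:200,190:310],(400,400))])[...,::-1])
E
```

```text
(array([ 493.2, -265.8,  270.6]), array([ 0.3 , -0.2 , -0.11]), array([ 0.  ,  0.02, -0.  ]), 39.2) [-0.62  0.23  1.47  0.    1.44 -2.39]
False
False (array([ 493. , -265.8,   65.3]), array([-1.27, -0.71, -0.04]), array([-0.04, -0.03,  0.02]), 41.9)
(array([ 493.3, -267.1,   65.6]), array([-0.38, -5.35,  1.89]), array([-0.67,  0.18,  0.02]), 42.3) 0.12708583645868707
[-0.619  0.396  1.777 -0.     0.969 -2.389]
3 (array([ 493.3, -267.1,   65.6]), array([-1.82, -4.64,  2.5 ]), array([-0.76,  0.08, -0.06]), 43.4)
6 (array([ 493.4, -267.1,   65.6]), array([-1.6 , -5.63,  3.1 ]), array([-0.84,  0.1 ,  0.  ]), 44.5)
9 (array([ 493.4, -267.2,   65.5]), array([-1.15, -5.25,  2.42]), array([-0.94,  0.12,  0.06]), 45.5)
[-0.619  0.395  1.776 -0.002  0.967 -0.036]
(array([ 492.3, -265.3,  179.2]), array([0.04, 0.38, 0.65]), array([ 0.03, -0.01, -0.03]), 47.6)
(array([472. ,  13.1, 439.2]), array([-0.61,  0.05,  0.38]), array([ 0.04,  0.2 , -0.01]), 49.3)
top 597 ((632.1475830078125, -240.36529541015625), 54.72154998779297)
grip 23 [ 627.  -234.8  214. ]
bar 50 [ 494.  -266.3   80.6] [-0.56 -0.83]
side 258 ((630.383544921875, -232.18133544921875), 59.94464874267578)
grip 14 [ 627.6 -229.6  216.7]
bar 34 [ 492.5 -261.3   79.4] [0.57 0.82]
```

View pics/c7.png

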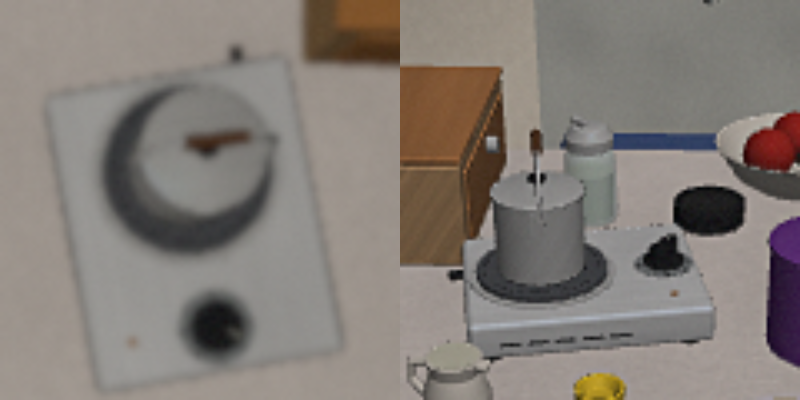

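Bar yaw is −124° against the −123.6° expected for the third click. The pot is centred and the bail is upright. Handing in.

```bash
python3 -c "
from h import *
robot.job_done(); print(readout.observe()['clock'])"
```

```text
the job is handed in; nothing more can be done
the job is handed in; nothing more can be done
```

I raised the small steel pot's bail with the shut fingers from below. I then lifted the pot by the bail, set it centred on the warmer plate, let go, and turned the dial 135° clockwise to its third click. The job was handed in at about 49 s on the robot's clock, inside the 72 s limit; the system reports no verdict.

**Pot:** in the top view the lid centre is at about (632, −240) against the plate centre at (630, −238). The side view gave (630, −232), a cruder fit because the knob and bail pulled it off. Both are well inside the 22 mm limit.

**Bail:** it stands upright, with the grip within about 5 mm of over the pivot line.

**Dial:** the bar yaw is −124° against −123.6° expected for the third click. The pointer mark agrees.

**Other things:** none of the bystanders in my pictures looked moved, but I took no final measurement of them. One force stop early in the approach was a false trigger (the fingers were still clear of the grip), and I simply continued.

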